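# Put two spare robot wheels away on the bare post

## Robot

A 6-joint arm with a two-finger parallel gripper is mounted at the origin on the work surface. World frame = base frame: x ahead of the robot, y to its left, z up, the work surface at z = 0. Lengths are in m, angles in rad, forces in N, time in s.
With the tool pointing down it reaches from about 0.275 to 0.75 m from the base axis. Payload 10.2 kg.
Tool frame: the origin (TCP) lies at the centre of the arm's flange, where the gripper is bolted on; the fingertips stand manip.tips_ahead ahead of it and the grasp point (between the pads) lies 147 mm ahead of it (manip.tips_ahead is the distance from the TCP to the fingertips, in m); z points along the fingers, y is the line along which they close (so a half turn about z gives the same grasp; the last joint's range is limited). The gripper opens to 88 mm and grips with 3 to 60 N. Pads are 18 mm wide; open, the fingers measure 123 mm over their backs; the gripper's body (75 mm by 187 mm) begins 45 mm behind the grasp point.
Start: joints at [0.957, 0.313, 1.498, -0, 1.331, -0.223], TCP at [0.2, 0.485, 0.405] pointing down, gripper open.
Joint ranges: [-2.94, 2.94], [-0.97, 2.17], [0.19, 2.56], [-1.23, 4.37], [0.02, 3.11], [-2.88, 2.88]. Speed limits (rad/s): [2.39, 2.39, 3.01, 3.14, 3.14, 3.14].

## Interface

Orientations are given as a rotation vector (axis times angle).
In Python, from workcell import manip, camera, camera_info gives the robot as it stands.
- The arm moves only by the tool play_rows, never from a script. Its argument "motion" is a list of rows, each an object of numbers: "x", "y", "z": the shift along the world's x, y, z in cm; "rx", "ry", "rz": the turn, a rotation vector about the world's x, y, z in degrees; "jaw": the gripper's target within -1 to 1 (shut at 1, half-way at 0, fully open at -1). In form: [{"x": .., "y": .., "z": .., "rx": .., "ry": .., "rz": .., "jaw": ..}, ...]. A call has 1 to 12 rows; each row shifts and turns the commanded pose from where the row before left it; what a row does not reach is not made up. A row lasts 1/12 s, in which the tool goes at most 41.7 mm and 7.16 degrees, less where a joint would pass 70% of its speed; a pose out of reach is approached as far as the arm can. A call is refused whole if a number of a shift passes 4.17 or a number of a turn 7.16, either way. A call with a gripper value outside its range is refused whole. The fingers move at their own pace and stop on an object; the grip force is fixed at half the most. Time passes only in rows, so rows that do not move let the fingers close. It gives the time, the measured TCP pose, the force, the opening and the grip force at its end, in the units of the state.
- manip.state(): the state, without advancing time (a new reading comes with each control period).
- camera(name): name is "scene" or "top" or "wrist"; returns the picture (384x512x3 uint8, blue, green, red); there is no depth.
- camera_info(name): a dict with "intrinsics" (3x3 intrinsics, pixels), "R" (3x3) and "t" (3): a world point X has camera coordinates R X + t. Camera axes: x right, y down, z forward; pixel columns grow to the right and rows downward; lengths in m; the calibration is good to about 2 mm. The wrist camera is an equidistant fisheye: a pixel r from the principal point sees the ray r / f radians off the axis. A picture is of the moment at which its call begins: read the wrist's pose just before it. camera_info takes no time and is no camera call; for the wrist camera it gives the pose at the moment of the call.
- manip.close_job(): hands the job in; it is judged then, once.
The state is a dict: "time": time; "qpos": joint angles; "qd": joint speeds; "joint_efforts": joint torques, N m; "tool_pos": TCP position; "orientation": TCP orientation; "contact_force": force on the tool from outside, world axes, zero at the start; "moment": the same for the moment, N m; "grip_width": finger opening in m; "grip_force": force on a finger pad.
Only numpy, scipy, OpenCV 4.12 (cv2) and the standard library are available. Lean on these libraries where they do the work, as an engineer would, in place of code of your own. Each camera call takes 0.05 s, during which the arm holds its last target. There are 200 camera calls.

## Task

Two loose spare drive wheels of the robot club, a wide one and a narrow one, are lying on the bench. Put both away on the wheel stand whose post is still bare: thread the wide wheel on first so that it lies flat on the stand's foot, then the narrow wheel on top of it, and leave them lying there.

Things in the scene. Friction and masses are not known exactly. Their poses are not given: they have to be found in the camera images.
- wide_wheel: Loose wide wheel lying flat on the bench, axle hole upright: ring with black ribbed rubber tread and grey hub, 60 mm outside diameter, 34 mm through hole, 32 mm high, about 90 g. Origin: centre of its underside; z is its axis, pointing up. It is round, so it can be gripped across its 60 mm at any yaw; there are at least 25 mm free around it on the bench.
- narrow_wheel: Loose narrow wheel lying flat on the bench: the same 60 mm diameter, 34 mm through hole, tread and grey hub, but only 16 mm high, about 50 g. Origin: centre of its underside; z is its axis, pointing up. Grip it across its 60 mm at any yaw; at least 25 mm free around it.
- stand_seat (a point): Seat of the bare, fixed wheel stand: point on the post's axis at the upper face of the foot, z up. Wooden foot 100 mm across, 18 mm thick (this point is 18 mm above the bench); upright steel post 12 mm across, rounded tip 62 mm above this point. A wheel lying on the foot has its origin here; one on the wide wheel, 32 mm higher. A like stand, full of wheels, is on the other side, left or right.
Things that resemble listed ones, but are neither listed nor needed, are in the scene too. What is shaped like the narrow_wheel but blue or purple is not meant.

How it is judged:
By the outcome, as a careful person would: the job done as asked, in the order asked, and still so for the second after the job is handed in, with the robot touching nothing.
It also fails if it takes over 56 s, if anything falls off the work surface, if the arm or the gripper's body presses on something with over 40 N, if the wrist force passes 120 N, or if a joint passes its speed limit or range.

## Working session

There is one attempt and no reset: what is moved stays moved. The work goes in short steps, Python scripts to look and compute and a tool call to move; the robot and the scene stay as the last step left them, time stands still between calls to the robot, and variables do not carry over. Pictures are saved under pics/ and viewed, at most 10 in all, crops included, and the job is handed in when it is done.

Besides the shell and the picture viewer there is one more tool, called as name(argument=value, ...) on one line, values as JSON. play_rows: Moves the arm, as the interface text tells. Its arguments: {"type":"object","properties":{"motion":{"type":"array"}},"required":["motion"]}

```bash
mkdir -p pics; cat > h.py <<'E'
import numpy as np, cv2
from workcell import manip, camera, camera_info
def ray(ci,u,v,fish=False):
    K=np.array(ci["intrinsics"]);R=np.array(ci["R"]);t=np.array(ci["t"])
    x=(u-K[0,2])/K[0,0];y=(v-K[1,2])/K[1,1]
    if fish:
        r=np.hypot(x,y);s=np.sin(r)/r if r>1e-9 else 1;d=np.array([x*s,y*s,np.cos(r)])
    else: d=np.array([x,y,1.])
    return -R.T@t, R.T@d
def onz(ci,u,v,z,fish=False):
    o,d=ray(ci,u,v,fish);return o+d*(z-o[2])/d[2]
def px(ci,X):
    c=np.array(ci["R"])@X+np.array(ci["t"]);p=np.array(ci["intrinsics"])@c;return p[:2]/p[2]
E
python3 - <<'E'
from h import *
a=camera("top");b=camera("scene");cv2.imwrite("pics/a.png",a);cv2.imwrite("pics/b.png",b)
m=np.vstack([a,b]);cv2.imwrite("pics/ab.png",cv2.resize(a,(800,600),interpolation=cv2.INTER_CUBIC))
cv2.imwrite("pics/bb.png",cv2.resize(b,(800,600),interpolation=cv2.INTER_CUBIC))
for n in("top","scene"):
    c=camera_info(n);print(n,np.round(np.array(c["intrinsics"])[0],1),ray(c,256,192))
s=manip.state();print(s["time"],s["tool_pos"],s["orientation"],manip.tips_ahead)
E
```

```text
top [465.3   0.  257.8] (array([ 0.38400688, -0.02129725,  1.18264085]), array([ 0.08647608,  0.00123792, -0.9962821 ]))
scene [457.8   0.  248.8] (array([ 1.07972668, -0.55276175,  0.87430918]), array([-0.49822467,  0.48843432, -0.71660456]))
0.1 [0.1999682  0.48540771 0.40425019] [-6.09823664e-01 -3.08141506e+00  1.57211642e-03] 0.166
```

View pics/ab.png

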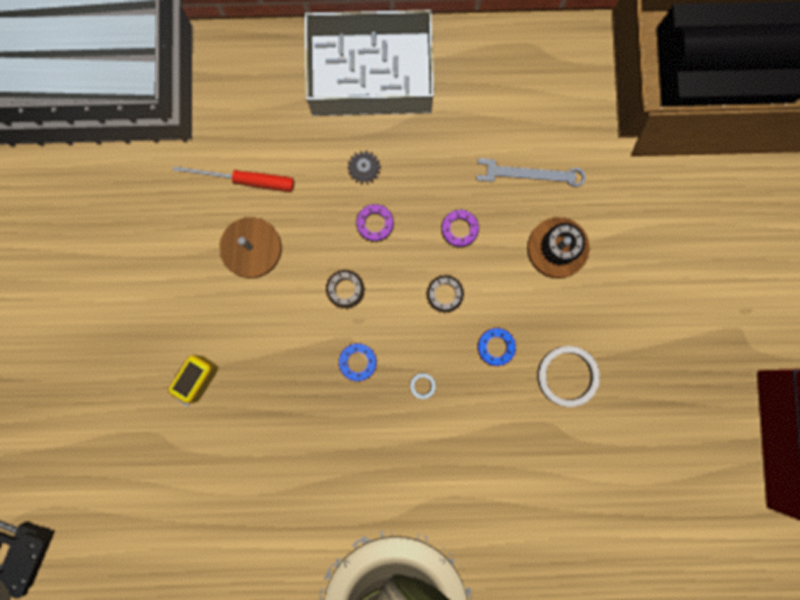

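View pics/bb.png

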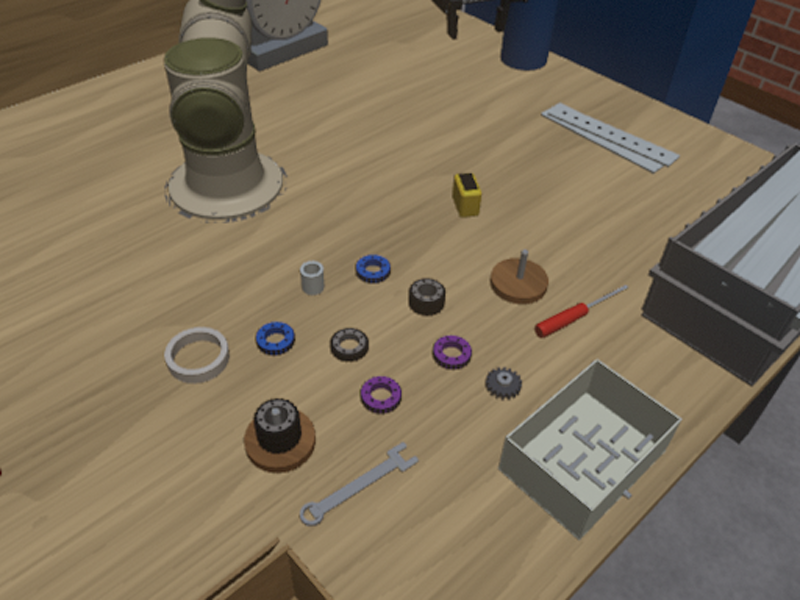

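The top view (800 px scale) shows the wide wheel at (345,288), the narrow wheel at (445,293), the bare stand at (250,247) and the full stand at (558,247). The blue and purple rings are lookalikes. In the scene view the wheel at (427,296) is taller than the one at (349,344), so they are the wide and narrow ones.

```bash
python3 - <<'E'
from h import *
a=cv2.imread("pics/a.png");b=cv2.imread("pics/b.png");ct=camera_info("top");cs=camera_info("scene")
hsv=cv2.cvtColor(a,cv2.COLOR_BGR2HSV)
for n,(u,v),z in(("wide",(345,288),.032),("narrow",(445,293),.016),("foot",(250,247),.018)):
    u/=1.5625;v/=1.5625;u0=int(u-26);v0=int(v-26)
    h=hsv[v0:v0+52,u0:u0+52].astype(int);bgr=a[v0:v0+52,u0:u0+52].astype(int)
    if n=="foot": m=bgr[...,2]<150
    else: m=(h[...,1]<75)|(h[...,2]<85)
    m=cv2.morphologyEx(m.astype(np.uint8),cv2.MORPH_OPEN,np.ones((3,3)))
    cc,_=cv2.findContours(m,cv2.RETR_EXTERNAL,cv2.CHAIN_APPROX_NONE);c=max(cc,key=cv2.contourArea)
    (x,y),ax,_=cv2.fitEllipse(c);X=onz(ct,x+u0,y+v0,z)
    print(n,np.round([x+u0,y+v0],1),"X",X.round(4),"dia",np.round(np.array(ax)*(1.183-z)/465,4),"in scene",px(cs,X).round(1))
# post tip
print("tip px top", onz(ct,241/1.5625,241/1.5625,.08), "scene",onz(cs,524/1.5625,252/1.5625,.08))
cv2.imwrite("pics/c.png",np.hstack([cv2.resize(a[140:220,130:310],None,fx=2.2,fy=5*.44,interpolation=2),cv2.resize(b[160:240,200:370],None,fx=2.2,fy=2.2,interpolation=2)]))
E
```

```text
wide [220.8 184.8] X [0.5042 0.0673 0.032 ] dia [0.0552 0.0559] in scene [271.5 185.7]
narrow [284.5 187.6] X [ 0.4944 -0.0918  0.016 ] dia [0.0539 0.0546] in scene [222.4 218.3]
foot [160.1 157.7] X [0.5783 0.2206 0.018 ] dia [0.0917 0.099 ] in scene [331.  177.4]
tip px top [0.57672188 0.22161165 0.08      ] scene [0.58244281 0.21950636 0.08      ]
```

View pics/c.png

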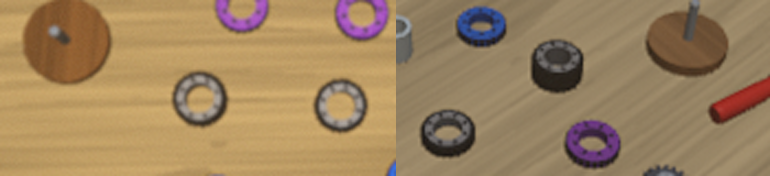

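The crop confirms them: the taller grey/black wheel is the wide one (top view px 221,185) and the flat grey one is the narrow (285,188). The stand with the bare post is on the left. I'll go above the wide wheel.

play_rows(motion=[{"x":2.4,"y":-3.2,"z":0},{"x":2.4,"y":-3.2},{"x":2.4,"y":-3.2},{"x":2.4,"y":-3.2},{"x":2.4,"y":-3.2},{"x":2.4,"y":-3.2},{"x":2.4,"y":-3.2},{"x":2.4,"y":-3.2},{"x":2.4,"y":-3.2},{"x":2.4,"y":-3.2},{"x":2.4,"y":-3.2},{"x":2.4,"y":-3.2}])

```text
invalid input
```

play_rows(motion=[{"x":2.4,"y":-3.2,"z":0,"rx":0,"ry":0,"rz":0,"jaw":-1},{"x":2.4,"y":-3.2,"z":0,"rx":0,"ry":0,"rz":0,"jaw":-1},{"x":2.4,"y":-3.2,"z":0,"rx":0,"ry":0,"rz":0,"jaw":-1},{"x":2.4,"y":-3.2,"z":0,"rx":0,"ry":0,"rz":0,"jaw":-1},{"x":2.4,"y":-3.2,"z":0,"rx":0,"ry":0,"rz":0,"jaw":-1},{"x":2.4,"y":-3.2,"z":0,"rx":0,"ry":0,"rz":0,"jaw":-1},{"x":2.4,"y":-3.2,"z":0,"rx":0,"ry":0,"rz":0,"jaw":-1},{"x":2.4,"y":-3.2,"z":0,"rx":0,"ry":0,"rz":0,"jaw":-1},{"x":2.4,"y":-3.2,"z":0,"rx":0,"ry":0,"rz":0,"jaw":-1},{"x":2.4,"y":-3.2,"z":0,"rx":0,"ry":0,"rz":0,"jaw":-1},{"x":2.4,"y":-3.2,"z":0,"rx":0,"ry":0,"rz":0,"jaw":-1},{"x":2.4,"y":-3.2,"z":0,"rx":0,"ry":0,"rz":0,"jaw":-1}])

```text
time: 1.1
tool_pos: [0.4888, 0.0995, 0.4046]
orientation: [-0.61, -3.081, -0.0]
contact_force: [0.4, 1.5, -0.4]
grip_width: 0.0881
grip_force: 0.0
```

play_rows(motion=[{"x":0.8,"y":-1.6,"z":-2.1,"rx":0,"ry":0,"rz":0,"jaw":-1},{"x":0.7,"y":-1.6,"z":-2.1,"rx":0,"ry":0,"rz":0,"jaw":-1},{"x":0,"y":0,"z":-3.1,"rx":0,"ry":0,"rz":0,"jaw":-1},{"x":0,"y":0,"z":-3.1,"rx":0,"ry":0,"rz":0,"jaw":-1},{"x":0,"y":0,"z":0,"rx":0,"ry":0,"rz":0,"jaw":-1},{"x":0,"y":0,"z":0,"rx":0,"ry":0,"rz":0,"jaw":-1}])

```text
time: 1.6
tool_pos: [0.503, 0.0694, 0.3004]
orientation: [-0.609, -3.079, 0.0]
contact_force: [0.5, -0.4, 0.7]
grip_width: 0.0881
grip_force: 0.0
```

```bash
cat > w.py <<'E'
from h import *
import sys
n,X,Y,Z=sys.argv[1],*map(float,sys.argv[2:5])
ci=camera_info("wrist");w=camera("wrist")
K=np.array(ci["intrinsics"]);c=np.array(ci["R"])@[X,Y,Z]+np.array(ci["t"])
th=np.arctan2(np.hypot(c[0],c[1]),c[2]);p=K[0,0]*th*c[:2]/np.hypot(c[0],c[1])+K[:2,2]
print("expected px",p.round(1), manip.state()["tool_pos"])
np.save("pics/%s.npy"%n,ci,allow_pickle=True);cv2.imwrite("pics/%s.png"%n,w)
cv2.drawMarker(w,tuple(int(i) for i in p),(0,255,0),0,8);cv2.imwrite("pics/%s_m.png"%n,w)
E
python3 w.py w1 .5042 .0673 .032
```

```text
expected px [255.2 193.1] [0.50330392 0.06952843 0.30184738]
```

View pics/w1_m.png

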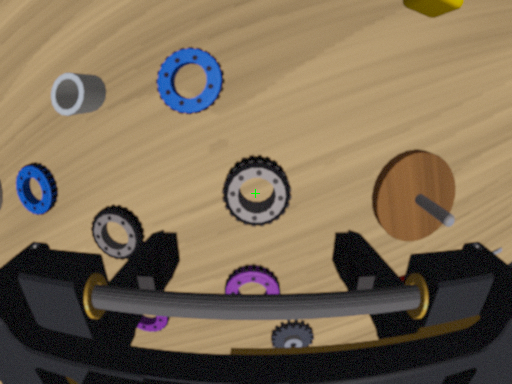

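The wide wheel's upper face is centred at about (257,193), within 2 px of the expected (255,193), so the estimate holds. I'll descend and grip.

play_rows(motion=[{"x":0.1,"y":-0.2,"z":-2.5,"rx":0,"ry":0,"rz":0,"jaw":-1},{"x":0,"y":0,"z":-3,"rx":0,"ry":0,"rz":0,"jaw":-1},{"x":0,"y":0,"z":-3,"rx":0,"ry":0,"rz":0,"jaw":-1},{"x":0,"y":0,"z":-2.5,"rx":0,"ry":0,"rz":0,"jaw":-1},{"x":0,"y":0,"z":-1.9,"rx":0,"ry":0,"rz":0,"jaw":-1},{"x":0,"y":0,"z":0,"rx":0,"ry":0,"rz":0,"jaw":-1},{"x":0,"y":0,"z":0,"rx":0,"ry":0,"rz":0,"jaw":1},{"x":0,"y":0,"z":0,"rx":0,"ry":0,"rz":0,"jaw":1},{"x":0,"y":0,"z":0,"rx":0,"ry":0,"rz":0,"jaw":1},{"x":0,"y":0,"z":0,"rx":0,"ry":0,"rz":0,"jaw":1},{"x":0,"y":0,"z":0,"rx":0,"ry":0,"rz":0,"jaw":1},{"x":0,"y":0,"z":0,"rx":0,"ry":0,"rz":0,"jaw":1}])

```text
time: 2.65
tool_pos: [0.5044, 0.0675, 0.1729]
orientation: [0.609, 3.08, 0.001]
contact_force: [-0.8, 0.9, 8.0]
grip_width: 0.0585
grip_force: 30.0
```

play_rows(motion=[{"x":0,"y":0,"z":1,"rx":0,"ry":0,"rz":0,"jaw":1},{"x":0,"y":0,"z":3,"rx":0,"ry":0,"rz":0,"jaw":1},{"x":0,"y":0,"z":3.5,"rx":0,"ry":0,"rz":0,"jaw":1},{"x":0,"y":0,"z":3.5,"rx":0,"ry":0,"rz":0,"jaw":1},{"x":0,"y":0,"z":3,"rx":0,"ry":0,"rz":0,"jaw":1},{"x":1,"y":2.1,"z":0,"rx":0,"ry":0,"rz":0,"jaw":1},{"x":1.5,"y":3,"z":0,"rx":0,"ry":0,"rz":0,"jaw":1},{"x":1.5,"y":3,"z":0,"rx":0,"ry":0,"rz":0,"jaw":1},{"x":1.5,"y":3.1,"z":0,"rx":0,"ry":0,"rz":0,"jaw":1},{"x":1.2,"y":2.5,"z":0,"rx":0,"ry":0,"rz":0,"jaw":1},{"x":0.8,"y":1.6,"z":0,"rx":0,"ry":0,"rz":0,"jaw":1},{"x":0,"y":0,"z":0,"rx":0,"ry":0,"rz":0,"jaw":1}])

```text
time: 3.65
tool_pos: [0.5792, 0.223, 0.312]
orientation: [0.606, 3.082, 0.001]
contact_force: [-0.1, -0.2, -1.0]
grip_width: 0.0584
grip_force: 30.0
```

```bash
python3 w.py w2 .579 .2206 .080;  python3 -c "
from h import *
s=manip.state();print(s['tool_pos'],s['grip_width'])
t=camera('scene');c=camera_info('scene');p=px(c,np.array([.579,.2206,.08]));print(p)
u,v=int(p[0]),int(p[1]);x=cv2.resize(t[v-70:v+50,u-70:u+70],None,fx=3,fy=3,interpolation=2)
y=cv2.imread('pics/w2_m.png');o=np.zeros((384,800,3),np.uint8);o[:360,:420]=x;o[:,420:]=y[:,66:446];cv2.imwrite('pics/d.png',o)"
```

```text
expected px [253.6 205.6] [0.57886078 0.22146993 0.31183554]
[0.57886078 0.22146993 0.31183554] 0.058109685930370455
[334.61637387 160.43006133]
```

View pics/d.png

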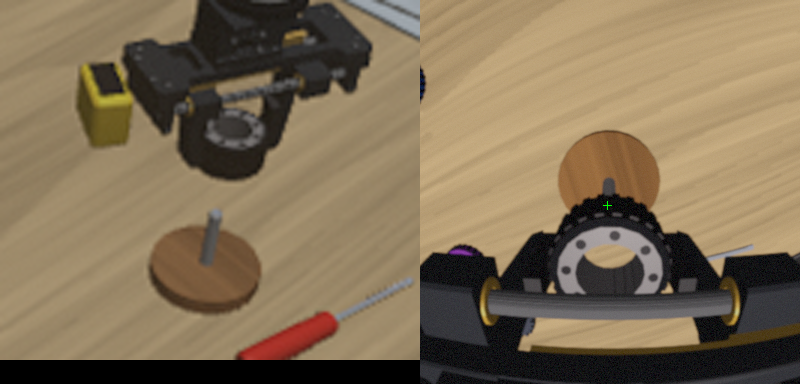

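The wheel is held level and is lined up with the post. The tip is at scene px (335,162) against the predicted (335,160). I'll lower it and stop just above the foot.

play_rows(motion=[{"x":0,"y":-0.1,"z":-1.5,"rx":0,"ry":0,"rz":0,"jaw":1},{"x":0,"y":0,"z":-2,"rx":0,"ry":0,"rz":0,"jaw":1},{"x":0,"y":0,"z":-2,"rx":0,"ry":0,"rz":0,"jaw":1},{"x":0,"y":0,"z":-2,"rx":0,"ry":0,"rz":0,"jaw":1},{"x":0,"y":0,"z":-1.5,"rx":0,"ry":0,"rz":0,"jaw":1},{"x":0,"y":0,"z":-1.3,"rx":0,"ry":0,"rz":0,"jaw":1},{"x":0,"y":0,"z":-0.7,"rx":0,"ry":0,"rz":0,"jaw":1},{"x":0,"y":0,"z":-0.6,"rx":0,"ry":0,"rz":0,"jaw":1},{"x":0,"y":0,"z":-0.3,"rx":0,"ry":0,"rz":0,"jaw":1},{"x":0,"y":0,"z":0,"rx":0,"ry":0,"rz":0,"jaw":1},{"x":0,"y":0,"z":0,"rx":0,"ry":0,"rz":0,"jaw":1}])

```text
time: 4.67
tool_pos: [0.5792, 0.2194, 0.1933]
orientation: [0.61, 3.081, 0.001]
contact_force: [0.2, 0.4, -1.9]
grip_width: 0.0585
grip_force: 30.0
```

play_rows(motion=[{"x":0,"y":0,"z":-0.2,"rx":0,"ry":0,"rz":0,"jaw":1},{"x":0,"y":0,"z":0,"rx":0,"ry":0,"rz":0,"jaw":1},{"x":0,"y":0,"z":0,"rx":0,"ry":0,"rz":0,"jaw":-1},{"x":0,"y":0,"z":0,"rx":0,"ry":0,"rz":0,"jaw":-1},{"x":0,"y":0,"z":0,"rx":0,"ry":0,"rz":0,"jaw":-1},{"x":0,"y":0,"z":0,"rx":0,"ry":0,"rz":0,"jaw":-1},{"x":0,"y":0,"z":0,"rx":0,"ry":0,"rz":0,"jaw":-1},{"x":0,"y":0,"z":2,"rx":0,"ry":0,"rz":0,"jaw":-1},{"x":0,"y":0,"z":3,"rx":0,"ry":0,"rz":0,"jaw":-1},{"x":0,"y":0,"z":3,"rx":0,"ry":0,"rz":0,"jaw":-1},{"x":0,"y":0,"z":3,"rx":0,"ry":0,"rz":0,"jaw":-1},{"x":0,"y":0,"z":0,"rx":0,"ry":0,"rz":0,"jaw":-1}])

```text
time: 5.67
tool_pos: [0.5797, 0.2196, 0.307]
orientation: [0.608, 3.073, 0.006]
contact_force: [1.1, -0.1, 0.4]
grip_width: 0.0881
grip_force: 0.0
```

```bash
python3 w.py w3 .579 .2206 .050;  python3 -c "
from h import *
t=camera('scene');c=camera_info('scene');p=px(c,np.array([.579,.2206,.05]))
u,v=int(p[0]),int(p[1]);x=cv2.resize(t[v-60:v+60,u-70:u+70],None,fx=3,fy=3,interpolation=2)
y=cv2.imread('pics/w3_m.png');o=np.zeros((384,800,3),np.uint8);o[:360,:420]=x;o[:,420:]=y[:,66:446];cv2.imwrite('pics/e.png',o)"
```

```text
expected px [255.8 190.8] [0.57931167 0.21955408 0.30390746]
```

View pics/e.png

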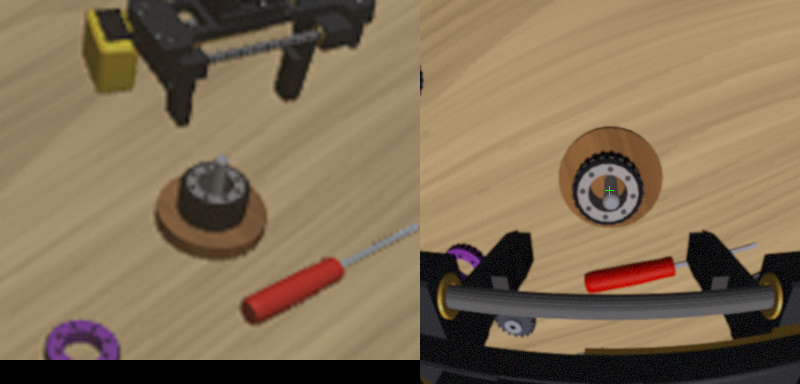

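The wide wheel lies flat on the foot around the post, at wrist px (608,188) in the picture. Next is the narrow wheel.

play_rows(motion=[{"x":-0.4,"y":-1.6,"z":0,"rx":0,"ry":0,"rz":0,"jaw":-1},{"x":-0.9,"y":-3.2,"z":0,"rx":0,"ry":0,"rz":0,"jaw":-1},{"x":-0.9,"y":-3.2,"z":0,"rx":0,"ry":0,"rz":0,"jaw":-1},{"x":-0.9,"y":-3.2,"z":0,"rx":0,"ry":0,"rz":0,"jaw":-1},{"x":-0.9,"y":-3.2,"z":0,"rx":0,"ry":0,"rz":0,"jaw":-1},{"x":-0.9,"y":-3.2,"z":0,"rx":0,"ry":0,"rz":0,"jaw":-1},{"x":-0.9,"y":-3.2,"z":0,"rx":0,"ry":0,"rz":0,"jaw":-1},{"x":-0.9,"y":-3.2,"z":0,"rx":0,"ry":0,"rz":0,"jaw":-1},{"x":-0.9,"y":-3.2,"z":0,"rx":0,"ry":0,"rz":0,"jaw":-1},{"x":-0.9,"y":-2.9,"z":0,"rx":0,"ry":0,"rz":0,"jaw":-1},{"x":0,"y":-1,"z":0,"rx":0,"ry":0,"rz":0,"jaw":-1},{"x":0,"y":0,"z":0,"rx":0,"ry":0,"rz":0,"jaw":-1}])

```text
time: 6.77
tool_pos: [0.4938, -0.0932, 0.2997]
orientation: [-0.614, -3.079, -0.0]
contact_force: [-0.4, 0.2, 0.3]
grip_width: 0.0881
grip_force: 0.0
```

```bash
python3 w.py w4 .4944 -.0918 .016
```

```text
expected px [258.3 185.8] [ 0.49400318 -0.09182827  0.29989976]
```

View pics/w4_m.png

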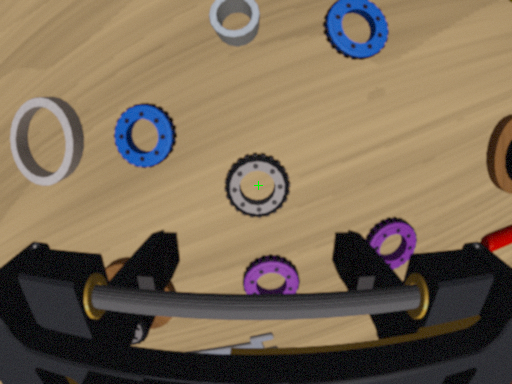

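The narrow grey wheel is centred at (257,186), as predicted. I'll descend and grip.

play_rows(motion=[{"x":0,"y":0,"z":-2.5,"rx":0,"ry":0,"rz":0,"jaw":-1},{"x":0,"y":0,"z":-3,"rx":0,"ry":0,"rz":0,"jaw":-1},{"x":0,"y":0,"z":-3,"rx":0,"ry":0,"rz":0,"jaw":-1},{"x":0,"y":0,"z":-2.5,"rx":0,"ry":0,"rz":0,"jaw":-1},{"x":0,"y":0,"z":-1.4,"rx":0,"ry":0,"rz":0,"jaw":-1},{"x":0,"y":0,"z":-0.7,"rx":0,"ry":0,"rz":0,"jaw":-1},{"x":0,"y":0,"z":0,"rx":0,"ry":0,"rz":0,"jaw":1},{"x":0,"y":0,"z":0,"rx":0,"ry":0,"rz":0,"jaw":1},{"x":0,"y":0,"z":0,"rx":0,"ry":0,"rz":0,"jaw":1},{"x":0,"y":0,"z":0,"rx":0,"ry":0,"rz":0,"jaw":1},{"x":0,"y":0,"z":0,"rx":0,"ry":0,"rz":0,"jaw":1},{"x":0,"y":0,"z":0,"rx":0,"ry":0,"rz":0,"jaw":1}])

```text
time: 7.82
tool_pos: [0.4943, -0.0915, 0.1706]
orientation: [0.61, 3.08, -0.0]
contact_force: [-0.0, 1.8, 6.7]
grip_width: 0.0595
grip_force: 30.0
```

play_rows(motion=[{"x":0,"y":0,"z":1,"rx":0,"ry":0,"rz":0,"jaw":1},{"x":0,"y":0,"z":3,"rx":0,"ry":0,"rz":0,"jaw":1},{"x":0,"y":0,"z":3.5,"rx":0,"ry":0,"rz":0,"jaw":1},{"x":0,"y":0,"z":3.5,"rx":0,"ry":0,"rz":0,"jaw":1},{"x":0,"y":0,"z":2.5,"rx":0,"ry":0,"rz":0,"jaw":1},{"x":0,"y":0,"z":0,"rx":0,"ry":0,"rz":0,"jaw":1}])

```text
time: 8.32
tool_pos: [0.4945, -0.0918, 0.3103]
orientation: [0.608, 3.073, -0.003]
contact_force: [0.7, -0.2, 0.5]
grip_width: 0.0595
grip_force: 30.0
```

play_rows(motion=[{"x":0.4,"y":1.6,"z":0,"rx":0,"ry":0,"rz":0,"jaw":1},{"x":0.9,"y":3.2,"z":0,"rx":0,"ry":0,"rz":0,"jaw":1},{"x":0.9,"y":3.2,"z":0,"rx":0,"ry":0,"rz":0,"jaw":1},{"x":0.9,"y":3.2,"z":0,"rx":0,"ry":0,"rz":0,"jaw":1},{"x":0.9,"y":3.2,"z":0,"rx":0,"ry":0,"rz":0,"jaw":1},{"x":0.9,"y":3.2,"z":0,"rx":0,"ry":0,"rz":0,"jaw":1},{"x":0.9,"y":3.2,"z":0,"rx":0,"ry":0,"rz":0,"jaw":1},{"x":0.9,"y":3.2,"z":0,"rx":0,"ry":0,"rz":0,"jaw":1},{"x":0.9,"y":3.2,"z":0,"rx":0,"ry":0,"rz":0,"jaw":1},{"x":0.9,"y":3,"z":0,"rx":0,"ry":0,"rz":0,"jaw":1},{"x":0,"y":1,"z":0,"rx":0,"ry":0,"rz":0,"jaw":1},{"x":0,"y":0,"z":0,"rx":0,"ry":0,"rz":0,"jaw":1}])

```text
time: 9.32
tool_pos: [0.5785, 0.2222, 0.304]
orientation: [-0.605, -3.082, 0.001]
contact_force: [0.3, -0.2, -0.5]
grip_width: 0.0596
grip_force: 30.0
```

```bash
python3 w.py w5 .579 .2206 .080;  python3 -c "
from h import *
s=manip.state();print(s['tool_pos'],s['grip_width'])
t=camera('scene');c=camera_info('scene');p=px(c,np.array([.579,.2206,.08]))
u,v=int(p[0]),int(p[1]);x=cv2.resize(t[v-70:v+50,u-70:u+70],None,fx=3,fy=3,interpolation=2)
y=cv2.imread('pics/w5_m.png');o=np.zeros((384,800,3),np.uint8);o[:360,:420]=x;o[:,420:]=y[:,66:446];cv2.imwrite('pics/f.png',o)"
```

```text
expected px [255.3 210.1] [0.57860452 0.22059293 0.30413084]
[0.57860452 0.22059293 0.30413084] 0.05940619764568698
```

View pics/f.png

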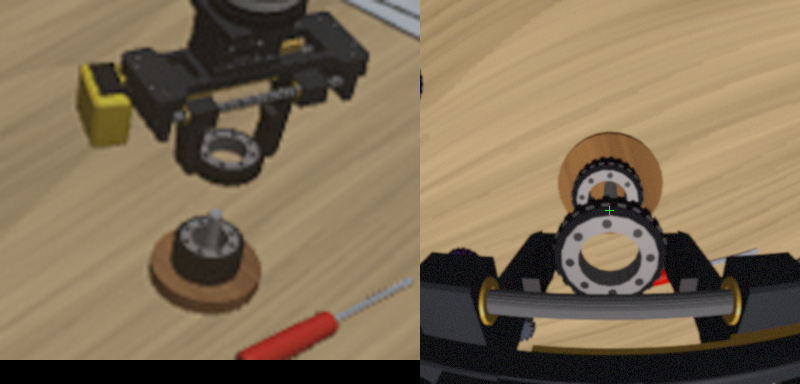

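The narrow wheel is held level above the post and lined up with it. I'll lower it onto the wide wheel, release and retreat.

play_rows(motion=[{"x":0,"y":0,"z":-1.5,"rx":0,"ry":0,"rz":0,"jaw":1},{"x":0,"y":0,"z":-2,"rx":0,"ry":0,"rz":0,"jaw":1},{"x":0,"y":0,"z":-1.5,"rx":0,"ry":0,"rz":0,"jaw":1},{"x":0,"y":0,"z":-1.3,"rx":0,"ry":0,"rz":0,"jaw":1},{"x":0,"y":0,"z":-1,"rx":0,"ry":0,"rz":0,"jaw":1},{"x":0,"y":0,"z":-0.5,"rx":0,"ry":0,"rz":0,"jaw":1},{"x":0,"y":0,"z":-0.3,"rx":0,"ry":0,"rz":0,"jaw":1},{"x":0,"y":0,"z":0,"rx":0,"ry":0,"rz":0,"jaw":1},{"x":0,"y":0,"z":0,"rx":0,"ry":0,"rz":0,"jaw":1}])

```text
time: 10.17
tool_pos: [0.5792, 0.2202, 0.2244]
orientation: [0.61, 3.081, 0.0]
contact_force: [0.1, 0.4, -0.2]
grip_width: 0.0594
grip_force: 30.0
```

play_rows(motion=[{"x":0,"y":0,"z":-0.3,"rx":0,"ry":0,"rz":0,"jaw":1},{"x":0,"y":0,"z":0,"rx":0,"ry":0,"rz":0,"jaw":1},{"x":0,"y":0,"z":0,"rx":0,"ry":0,"rz":0,"jaw":-1},{"x":0,"y":0,"z":0,"rx":0,"ry":0,"rz":0,"jaw":-1},{"x":0,"y":0,"z":0,"rx":0,"ry":0,"rz":0,"jaw":-1},{"x":0,"y":0,"z":0,"rx":0,"ry":0,"rz":0,"jaw":-1},{"x":0,"y":0,"z":0,"rx":0,"ry":0,"rz":0,"jaw":-1},{"x":0,"y":0,"z":2,"rx":0,"ry":0,"rz":0,"jaw":-1},{"x":0,"y":0,"z":3,"rx":0,"ry":0,"rz":0,"jaw":-1},{"x":0,"y":0,"z":3,"rx":0,"ry":0,"rz":0,"jaw":-1},{"x":0,"y":0,"z":2,"rx":0,"ry":0,"rz":0,"jaw":-1},{"x":0,"y":0,"z":0,"rx":0,"ry":0,"rz":0,"jaw":-1}])

```text
time: 11.17
tool_pos: [0.5794, 0.2206, 0.3255]
orientation: [0.608, 3.075, 0.004]
contact_force: [0.0, -0.2, 0.3]
grip_width: 0.088
grip_force: 0.0
```

```bash
python3 w.py w6 .579 .2206 .066;  python3 -c "
from h import *
t=camera('scene');c=camera_info('scene');p=px(c,np.array([.579,.2206,.05]))
u,v=int(p[0]),int(p[1]);x=cv2.resize(t[v-60:v+60,u-70:u+70],None,fx=3,fy=3,interpolation=2)
y=cv2.imread('pics/w6_m.png');o=np.zeros((384,800,3),np.uint8);o[:360,:420]=x;o[:,420:]=y[:,66:446];cv2.imwrite('pics/g.png',o)"
```

```text
expected px [255.3 191.1] [0.579123   0.22047732 0.3226495 ]
```

View pics/g.png

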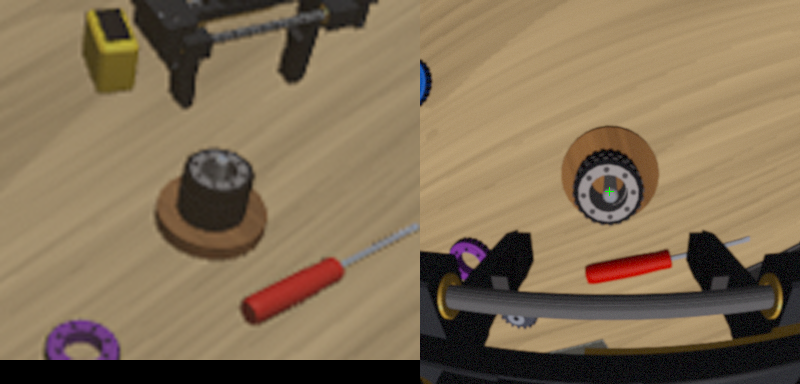

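Both wheels lie flat and stacked on the foot, with the post through them, and the gripper is clear.

```bash
python3 -c "
from workcell import manip
print(manip.close_job())"
```

```text
the job is handed in; nothing more can be done
None
```

The wide wheel lies flat on the bare stand's foot with the narrow wheel on top of it, as the last pictures showed, and the job was handed in after about 11 s with the gripper clear.

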